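Load the two-tier water-bath rack in reverse order

ROBOT

A 7-joint arm with a two-finger parallel gripper is mounted at the origin on the work surface. World frame = base frame: x ahead of the robot, y to its left, z up, the work surface at z = 0. Lengths are in m, angles in rad, forces in N, time in s.
With the tool pointing down it reaches from about 0.425 to 0.875 m from the base axis. Payload 4.7 kg.
Tool frame: the origin (TCP) lies at the very end of the fingers, on their centre line; the grasp point (between the pads) lies 19 mm behind it; z points along the fingers, y is the line along which they close (so a half turn about z gives the same grasp; the last joint's range is limited). The gripper opens to 87 mm and grips with 3 to 60 N. Pads are 19 mm wide; open, the fingers measure 117 mm over their backs; the gripper's body (75 mm by 190 mm) begins 51 mm behind the grasp point.
Start: joints at [1.333, 0.321, -0.07, 1.45, 0.023, 1.371, -0.057], TCP at [0.162, -0.63, 0.223] pointing down, gripper open.
Joint ranges: [-2.86, 2.86], [-0.3, 2.09], [-1.38, 1.24], [0.06, 2.45], [-1.56, 4.7], [0.09, 2.05], [-2.69, 2.69]. Speed limits (rad/s): [2.57, 2.57, 3.14, 3.14, 3.14, 3.14, 3.14].

INTERFACE

Orientations are given as a rotation vector (axis times angle).
In Python, from bench import ctrl, get_image, job gives the robot as it stands.
- The arm moves only by the shell command python3 -m crank 'ROWS' [FORCE]. ROWS is JSON, a list that holds one entry, the list of rows, each a list of 5 numbers: the shift along the tool's x, y, z in mm, then the turn about the tool's z in rad, then the closure, from -1 (fully open) to 1 (shut), so that 0 is half open. A call has 1 to 10 rows; each row shifts and turns the commanded pose from where the row before left it, along the tool's axes as they then stand; what a row does not reach is not made up. A row lasts 1/12 s, in which the tool goes at most 41.7 mm and 7.16 degrees, less where a joint would pass 70% of its speed; a pose out of reach is approached as far as the arm can. A call with a gripper value outside its range is refused whole. The fingers move at their own pace and stop on an object; FORCE is the grip in N (left out, the last holds). Time passes only in rows, so rows that do not move let the fingers close. It gives the time, the measured TCP pose, the force, the opening and the grip force at its end, in the units of the state.
- ctrl.get_state(): the state, without advancing time (a new reading comes with each control period).
- get_image(name): name is "scene" or "top" or "wrist"; returns a dict with "pixels" (384x512x3 uint8, red, green, blue), "fx", "fy", "cx", "cy" (pixels), "T" (4x4, takes a point from camera to world coordinates); the wrist camera has in their place "T_tool_cam" (4x4, takes a point from camera to tool coordinates, whose origin is the TCP and whose axes are the flange's). Camera axes: x right, y down, z forward; pixel columns grow to the right and rows downward; lengths in m; the calibration is good to about 2 mm. The wrist camera is an equidistant fisheye: a pixel r from the principal point sees the ray r / f radians off the axis. A picture is of the moment at which its call begins: read the wrist's pose just before it. There is no depth.
- job.close_job(): hands the job in; it is judged then, once.
The state is a dict: "time": time; "joint_positions": joint angles; "qd": joint speeds; "joint_torque": joint torques, N m; "position": TCP position; "tool_rot": TCP orientation; "ft_force": force on the tool from outside, world axes, zero at the start; "torque": the same for the moment, N m; "grip_width": opening from 0.0 (shut) to 1.0 (fully open); "grip_force": force on a finger pad.
Only numpy, scipy, OpenCV 4.12 (cv2) and the standard library are available. Lean on these libraries where they do the work, as an engineer would, in place of code of your own. Each camera call takes 0.05 s, during which the arm holds its last target. There are 200 camera calls.

TASK

Move the three amber bottles from the white strip into the three pockets of the dark steel lower frame, in reverse order as seen from the robot: the leftmost bottle goes to the right-hand pocket, the middle one to the middle, the rightmost to the left-hand pocket. Then fit the upper frame onto the lower one, over the bottles, with its four posts fully home in the four corner sockets. Keep the bottles upright, and let go of everything.

Things in the scene. Friction and masses are not known exactly. Their poses are not given: they have to be found in the camera images.
- jar_center (a point): Wide squat jar; amber glass with a white cap, 60 mm tall in all, round, 46 mm in diameter up to 46 mm height, cap 43 mm in diameter above that. This point is its centre, half-way up (30 mm above its underside); z is up. It starts standing in one of the three dishes on the strip, with its sides turned within 0.1 rad of the strip's axes.
- square_center (a point): Square bottle; amber glass with a white cap, 72 mm tall in all, body 36 x 36 mm up to 53 mm height, sides along its x and y, then a narrow neck and a cap 25 mm in diameter. This point is its centre, half-way up (36 mm above its underside); z is up. It starts standing in one of the three dishes on the strip, with its sides turned within 0.1 rad of the strip's axes.
- slim_center (a point): Slim bottle; amber glass with a white cap, 82 mm tall in all, round, 32 mm in diameter up to 60 mm height, then shoulder and a cap 23 mm in diameter. This point is its centre, half-way up (41 mm above its underside); z is up. It starts standing in one of the three dishes on the strip, with its sides turned within 0.1 rad of the strip's axes.
- dish_jar: Round white dish, 60 mm across, in which the squat jar stands at the start (that is how it is told from the other two); fixed, never moves. Origin at the centre of its underside; floor 3 mm thick, rim 8 mm high. It stands in one of three places on the strip, at y = -62, 0 or +62 mm in the strip's frame.
- dish_square: Round white dish, 60 mm across, in which the square bottle stands at the start (that is how it is told from the other two); fixed, never moves. Origin at the centre of its underside; floor 3 mm thick, rim 8 mm high. It stands in one of three places on the strip, at y = -62, 0 or +62 mm in the strip's frame.
- dish_slim: Round white dish, 60 mm across, in which the slim bottle stands at the start (that is how it is told from the other two); fixed, never moves. Origin at the centre of its underside; floor 3 mm thick, rim 8 mm high. It stands in one of three places on the strip, at y = -62, 0 or +62 mm in the strip's frame.
- strip: White plastic strip, 85 x 214 mm (x, y), 6 mm thick with 18 mm high ends, carrying the three dishes in a row along its y axis, 62 mm apart; the bottles stand 9 mm above the bench. Fixed. Origin: centre of its underside. Its y axis points left within 0.2 rad (left is +y of the world, right is -y, as the robot sees it).
- base: Lower frame, fixed dark plate 110 x 250 mm (x, y). Origin: centre of underside; y points left along the row, within 0.2 rad of world y. 3 pockets 60 x 58 mm, centres x 0, y -62, 0, +62 mm, floor 6 mm, wall tops 14 mm above the bench. 4 bright corner sockets at x +-40, y +-110 mm: opening 18 x 18, outside 24 x 24 mm, rim 29 mm, floor 6 mm above the bench.
- upper_tab (a point): Upper frame, loose, dark, 0.4 kg, on 4 posts (10 mm thick, tapered feet) at x +-40, y +-110 mm; open deck 90 x 230 mm, top 125 mm above the feet. Mid-deck bright upright tab to carry it by: 10 mm thick (x), 60 long (y), top 170 mm above the feet. This point: in the tab, 150 mm above the feet, over the mass centre. Starts within 0.2 rad of world axes; a half turn fits too. Seated it is 156 mm above the bench.
Not all that is in view belongs to the job. What is shaped like the part that bears upper_tab but pink is not meant.

How it is judged:
By the outcome, as a careful person would: the job done as asked, in the order asked, and still so for the second after the job is handed in, with the robot touching nothing.
It also fails if it takes over 115 s, if anything falls off the work surface, if the arm or the gripper's body presses on something with over 40 N, if the wrist force passes 120 N, or if a joint passes its speed limit or range.

## Working session

There is one attempt and no reset: what is moved stays moved. The work goes in short steps, Python scripts to look and compute and a shell command to move; the robot and the scene stay as the last step left them, time stands still between calls to the robot, and variables do not carry over. Pictures are saved under pics/ and viewed, at most 14 in all, crops included, and the job is handed in when it is done.

```bash
ls; mkdir -p pics; python3 - <<'E'
from bench import ctrl,get_image
import cv2,numpy as np
s=ctrl.get_state();print({k:np.round(v,3).tolist() for k,v in s.items()})
for n in("scene","top"):
    g=get_image(n);cv2.imwrite(f"pics/{n}0.png",g["pixels"][...,::-1]);print(n,g["fx"],g["cx"],g["cy"],np.round(g["T"],3).tolist())
g=get_image("wrist");print(g["fx"],g["cx"],g["cy"],np.round(g["T_tool_cam"],3).tolist())
E
```

```text
pics
{'time': 0.0, 'joint_positions': [1.333, 0.322, -0.07, 1.452, 0.023, 1.371, -0.057], 'qd': [-0.0, 0.001, 0.0, 0.0, -0.001, -0.002, -0.001], 'joint_torque': [-0.001, -49.128, -0.404, -31.253, -0.064, 0.044, 0.0], 'position': [0.162, -0.629, 0.221], 'tool_rot': [-3.115, -0.394, 0.001], 'ft_force': [-0.532, 0.059, -0.4], 'torque': [0.019, 0.04, 0.027], 'grip_force': 0.0, 'grip_width': 1.001}
scene 395.1060855039386 259.45048577826566 200.77317565349242 [[0.793, 0.489, -0.362, 0.84], [0.609, -0.645, 0.462, -0.378], [-0.007, -0.587, -0.81, 0.992], [0.0, 0.0, 0.0, 1.0]]
top 405.7597165185181 262.9285942961044 192.6367885689837 [[-0.007, -0.985, 0.174, 0.219], [-1.0, 0.006, -0.006, 0.133], [0.005, -0.174, -0.985, 1.438], [0.0, 0.0, 0.0, 1.0]]
297.3186396354542 256.5100258332116 194.74549835995228 [[0.0, -0.953, -0.302, 0.083], [1.0, 0.0, 0.0, 0.001], [0.0, -0.302, 0.953, -0.163], [0.0, 0.0, 0.0, 1.0]]
```

View pics/scene0.png

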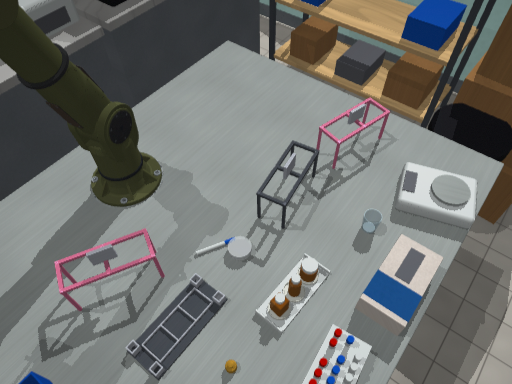

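View pics/top0.png

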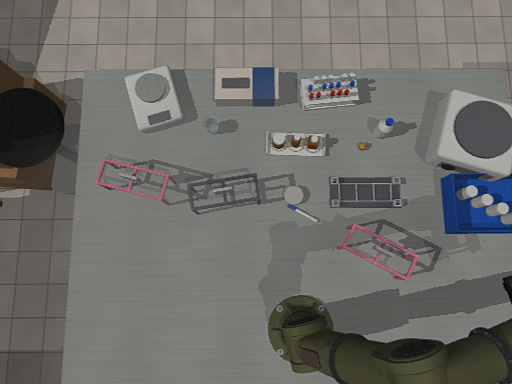

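The top view shows the strip at (296,143) with the jar left, slim in the middle and the square on the right, the lower frame at (366,192) and the dark upper frame at (224,190). The pink frames are decoys. I'll zoom in.

```bash
cat > h.py <<'E'
import numpy as np,cv2
from scipy.spatial.transform import Rotation as R
from bench import ctrl,get_image
def shot(n,save=None):
    s=ctrl.get_state();g=get_image(n)
    if n=="wrist":
        T=np.eye(4);T[:3,:3]=R.from_rotvec(s["tool_rot"]).as_matrix();T[:3,3]=s["position"];g["T"]=T@g["T_tool_cam"]
    g["n"]=n
    if save:cv2.imwrite(save,g["pixels"][...,::-1])
    return g
def ray(g,u,v):
    a=np.array([(u-g["cx"])/g["fx"],(v-g["cy"])/g["fy"]])
    if g["n"]=="wrist":
        r=np.hypot(*a)+1e-12;d=np.r_[a/r*np.sin(r),np.cos(r)]
    else:d=np.r_[a,1.]
    d=g["T"][:3,:3]@d;return g["T"][:3,3],d/np.linalg.norm(d)
def plane(g,u,v,z):
    o,d=ray(g,u,v);return o+d*(z-o[2])/d[2]
def tri(rs):
    A=[];b=[]
    for o,d in rs:
        P=np.eye(3)-np.outer(d,d);A.append(P);b.append(P@o)
    A=np.vstack(A);b=np.hstack(b);x=np.linalg.lstsq(A,b,rcond=None)[0];return x,np.linalg.norm(A@x-b)
def go(xyz,yaw):
    "tool-frame shift (mm) and turn to reach world xyz with tool-x heading yaw"
    s=ctrl.get_state();M=R.from_rotvec(s["tool_rot"]).as_matrix();y=np.arctan2(M[1,0],M[0,0])
    d=M.T@(np.array(xyz)-s["position"])*1000
    print("pos",np.round(s["position"],4),"yaw",round(y,3),"shift(before turn)",np.round(d,1),"turn",round(-(yaw-y),3),"t",s["time"])
E
python3 - <<'E'
from h import *
t=shot("top");s=shot("scene")
A=cv2.resize(t["pixels"][120:215,260:410],None,fx=5,fy=5,interpolation=2);cv2.imwrite("pics/c1.png",A[...,::-1])
a=cv2.resize(s["pixels"][255:375,120:340],None,fx=3.6,fy=3.6,interpolation=2);b=cv2.resize(t["pixels"][165:215,180:280],None,fx=4,fy=4,interpolation=2)
c=cv2.resize(s["pixels"][135:235,245:335],None,fx=1.5,fy=1.5,interpolation=2)
C=np.zeros((590,792,3),np.uint8);C[:432,:792]=a[:432,:792];C[435:590,:400]=b[:155,:400];C[435:585,400:400+c.shape[1]]=c[:150];cv2.imwrite("pics/c2.png",C[...,::-1])
for n,u,v,z in [("strip",296,143,.05),("base",366,192,.02),("tab",222,189,.15)]:print(n,plane(t,u,v,z))
E
```

```text
strip [0.64224336 0.00498024 0.05      ]
base [ 0.46940364 -0.24285836  0.02      ]
tab [0.45902375 0.25622969 0.15      ]
```

View pics/c1.png

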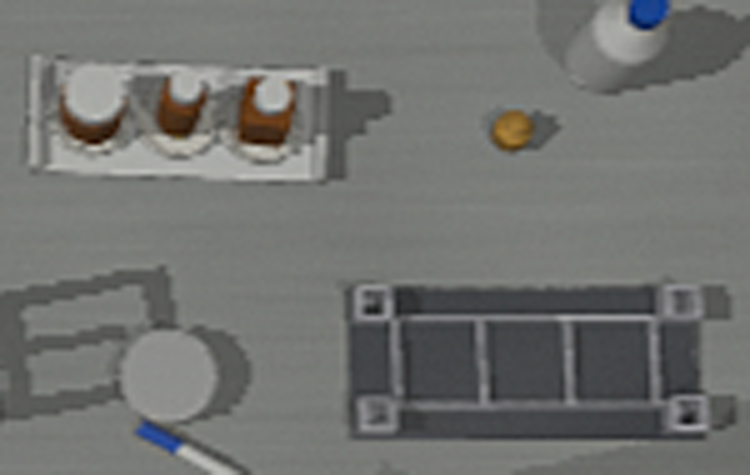

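View pics/c2.png

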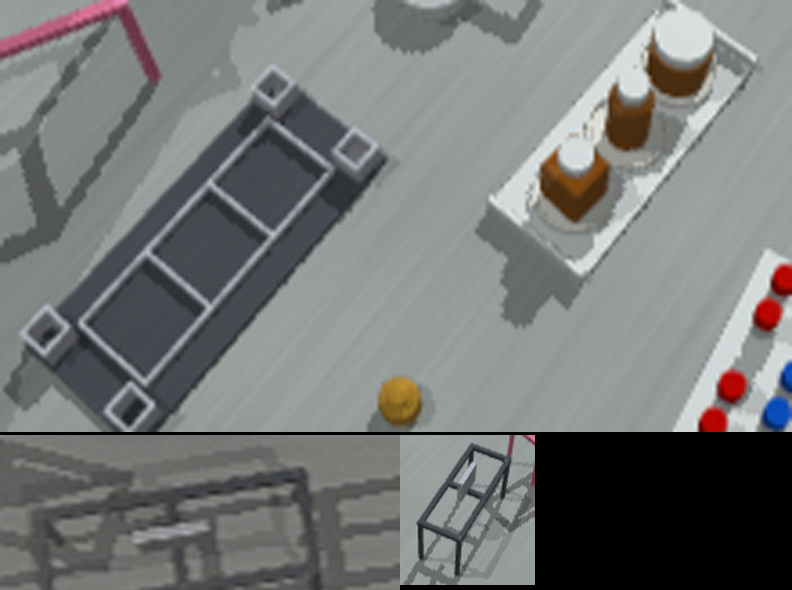

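The crops show the caps (c1: jar 95,93; slim 186,87; square 274,97), the four sockets and the bright tab. I'll triangulate them from the two views.

```bash
python3 - <<'E'
from h import *
t=shot("top");s=shot("scene")
f=lambda p,o,k:(o[0]+(p[0]+.5)/k-.5,o[1]+(p[1]+.5)/k-.5)
P={"jar":((95,93),(682,38)),"slim":((186,87),(634,87)),"sq":((274,97),(577,155)),
"S+x+y":((374,301),(355,151)),"S+x-y":((683,300),(130,407)),"S-x+y":((376,412),(273,91)),"S-x-y":((687,411),(45,333))}
for k,(a,b) in P.items():
    x,e=tri([ray(t,*f(a,(260,120),5)),ray(s,*f(b,(120,255),3.6))]);print(k,np.round(x,4),round(e,4))
x,e=tri([ray(t,*f((170,98),(180,165),4)),ray(s,*f((66,46),(245,135),1.5))]);print("tab",np.round(x,4),round(e,4))
go([.645,.0,.2],1.57)
E
```

```text
jar [0.6543 0.0663 0.0654] 0.002
slim [0.6523 0.0046 0.0862] 0.0009
sq [ 0.6477 -0.0568  0.0786] 0.0001
S+x+y [ 0.5113 -0.1316  0.0298] 0.0023
S+x-y [ 0.5105 -0.3498  0.033 ] 0.0016
S-x+y [ 0.4319 -0.1314  0.0254] 0.0033
S-x-y [ 0.4311 -0.3504  0.0281] 0.0034
tab [0.4564 0.2536 0.1487] 0.0048
pos [ 0.1619 -0.6294  0.2223] yaw 0.252 shift(before turn) [ 624.7 -489.2   22.5] turn -1.318 t 0.35
```

```bash
python3 -m crank '[[[28.4,-22.2,0,0,-1],[28.4,-22.2,0,0,-1],[28.4,-22.2,0,0,-1],[28.4,-22.2,0,0,-1],[28.4,-22.2,0,0,-1],[28.4,-22.2,0,0,-1],[28.4,-22.2,0,0,-1],[28.4,-22.2,0,0,-1],[28.4,-22.2,0,0,-1],[28.4,-22.2,0,0,-1]]]'
python3 -m crank '[[[28.4,-22.2,0,0,-1],[28.4,-22.2,0,0,-1],[28.4,-22.2,0,0,-1],[28.4,-22.2,0,0,-1],[28.4,-22.2,0,0,-1],[28.4,-22.2,0,0,-1],[28.4,-22.2,0,0,-1],[28.4,-22.2,0,0,-1],[28.4,-22.2,0,0,-1],[28.4,-22.2,0,0,-1]]]'
python3 -m crank '[[[28.4,-22.2,0,-0.11,-1],[0,0,0,-0.11,-1],[0,0,0,-0.11,-1],[0,0,0,-0.11,-1],[0,0,0,-0.11,-1],[0,0,0,-0.11,-1],[0,0,0,-0.11,-1],[0,0,0,-0.11,-1],[0,0,0,-0.11,-1],[0,0,0,-0.11,-1]]]'
python3 -m crank '[[[0,0,0,-0.11,-1],[0,0,0,-0.055,-1],[0,0,0,0,-1],[0,0,0,0,-1]]]'
python3 -c "
from h import *
go([.6543,.0663,.12],1.518)
shot('wrist','pics/w1.png')
print(ctrl.get_state()['joint_positions'])"
```

```text
time: 1.18
position: [0.3824, -0.3423, 0.2228]
tool_rot: [3.116, 0.394, 0.0]
ft_force: [0.7, 0.1, -0.3]
grip_width: 1.0
grip_force: 0.0
time: 2.02
position: [0.6023, -0.0567, 0.2227]
tool_rot: [3.116, 0.394, 0.001]
ft_force: [1.4, 0.4, 0.3]
grip_width: 1.005
grip_force: 0.0
time: 2.85
position: [0.6233, -0.0296, 0.2225]
tool_rot: [2.446, 1.972, -0.0]
ft_force: [1.0, 0.2, 1.0]
grip_width: 1.0
grip_force: 0.0
time: 3.18
position: [0.6233, -0.0296, 0.2225]
tool_rot: [-2.283, -2.158, 0.0]
ft_force: [-0.3, -0.2, 0.1]
grip_width: 1.0
grip_force: 0.0
pos [ 0.6233 -0.0296  0.2225] yaw 1.515 shift(before turn) [ 97.5  25.5 102.5] turn -0.003 t 3.1833
[ 0.63351886  0.36625298 -0.80370645  1.49798718  0.26534587  1.38984863
 -0.24071745]
```

View pics/w1.png

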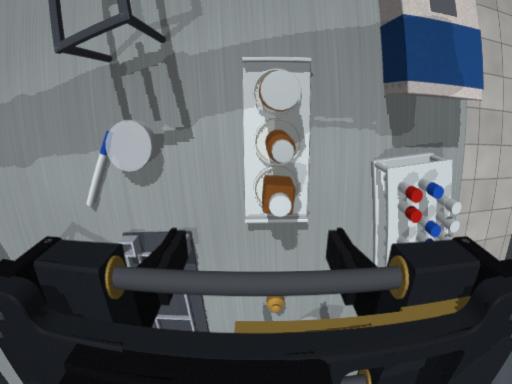

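The wrist view shows caps at: jar (280,90), slim (281,152), square (280,204), matching the order found.

```bash
python3 -c "
from h import *
g=shot('wrist');t=shot('top');s=shot('scene')
f=lambda p,o,k:(o[0]+(p[0]+.5)/k-.5,o[1]+(p[1]+.5)/k-.5)
m=((g['pixels'].min(2)>150)*255).astype('uint8')
for n,p,z,a,b in[('jar',(280,90),.069,(95,93),(682,38)),('slim',(281,152),.091,(186,87),(634,87)),('sq',(280,204),.081,(274,97),(577,155))]:
    print(n,plane(g,*p,z).round(4),[q.round(4) for q in tri([ray(g,*p),ray(t,*f(a,(260,120),5)),ray(s,*f(b,(120,255),3.6))])])
for p in[(277,58),(277,219)]:print(plane(g,*p,.018).round(4))
"
```

```text
jar [0.6531 0.0663 0.069 ] [array([0.654 , 0.0664, 0.0653]), np.float64(0.0021)]
slim [0.6496 0.0034 0.091 ] [array([0.6514, 0.0039, 0.0875]), np.float64(0.0026)]
sq [ 0.6473 -0.0553  0.081 ] [array([ 0.6476, -0.0566,  0.0781]), np.float64(0.0005)]
[0.6556 0.1086 0.018 ]
[ 0.6466 -0.0987  0.018 ]
```

```bash
python3 -m crank '[[[32.4,8.2,0,0,-1],[32.4,8.2,0,0,-1],[32.4,8.2,0,0,-1],[0,0,35,0,-1],[0,0,35,0,-1],[0,0,35,0,-1],[0,0,35,0,-1],[0,0,30,0,-1],[0,0,15,0,-1],[0,0,10,0,-1]]]' 20
python3 -m crank '[[[0,0,0,0,-1],[0,0,0,0,1],[0,0,0,0,1],[0,0,0,0,1],[0,0,0,0,1],[0,0,0,0,1],[0,0,0,0,1],[0,0,0,0,1]]]' 20
python3 -c "
from h import *
go([.471,-.303,.24],1.571)"
```

```text
time: 4.22
position: [0.6519, 0.066, 0.0251]
tool_rot: [-2.279, -2.159, 0.004]
ft_force: [0.2, -0.6, 0.3]
grip_width: 0.999
grip_force: 0.0
time: 4.88
position: [0.6533, 0.0662, 0.0279]
tool_rot: [2.28, 2.16, 0.0]
ft_force: [-0.5, 0.3, -0.5]
grip_width: 0.555
grip_force: 0.0
pos [0.6533 0.0662 0.0279] yaw 1.517 shift(before turn) [-378.6 -162.  -212.2] turn -0.054 t 4.8833
```

```bash
python3 -m crank '[[[0,0,0,0,1],[0,0,0,0,1],[0,0,0,0,1],[0,0,0,0,1],[0,0,-10,0,1],[0,0,-30,0,1],[0,0,-30,0,1],[0,0,-30,0,1],[0,0,-30,0,1],[0,0,-10,0,1]]]' 20
python3 -m crank '[[[-15,-6.4,0,0,1],[-30,-12.8,0,0,1],[-30,-12.8,0,0,1],[-30,-12.8,0,0,1],[-30,-12.8,0,0,1],[-30,-12.8,0,0,1],[-30,-12.8,0,0,1],[-30,-12.8,0,0,1],[-30,-12.8,0,0,1],[-15,-6.4,0,0,1]]]' 20
python3 -c "
from h import *
go([.471,-.303,.24],1.571);print(ctrl.get_state()['joint_positions'])
g=shot('wrist','pics/w2.png')"
```

```text
time: 5.72
position: [0.6551, 0.0673, 0.1729]
tool_rot: [2.277, 2.158, 0.008]
ft_force: [1.3, 0.6, -1.2]
grip_width: 0.522
grip_force: 20.0
time: 6.55
position: [0.5205, -0.2019, 0.1666]
tool_rot: [-2.286, -2.154, 0.005]
ft_force: [0.6, 0.1, -1.9]
grip_width: 0.524
grip_force: 20.0
pos [ 0.5205 -0.2019  0.1666] yaw 1.512 shift(before turn) [-104.   -43.6  -73.1] turn -0.059 t 6.55
[ 0.9825333   0.23610828 -0.75189105  1.73353957  0.17246604  1.24104077
  0.12879359]
```

View pics/w2.png

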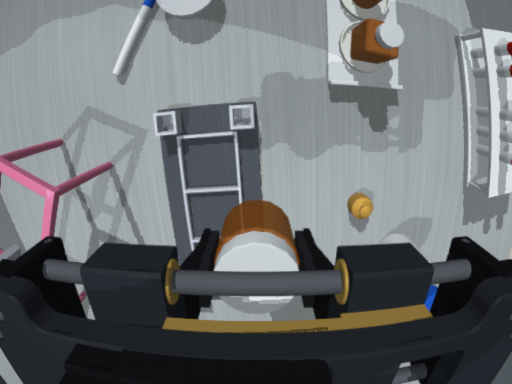

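The jar is held. The base's left sockets appear at (165,123) and (241,117), and the pocket divider runs along (186,190)–(240,187).

```bash
python3 -c "
from h import *
g=shot('wrist')
for p,z in[((165,123),.029),((241,117),.029),((181,136),.014),((237,133),.014),((185,190),.014),((241,187),.014)]:print(p,plane(g,*p,z).round(4))
go([.471,-.303,.1],1.571)"
```

```text
(165, 123) [ 0.4282 -0.1338  0.029 ]
(241, 117) [ 0.5075 -0.1349  0.029 ]
(181, 136) [ 0.4401 -0.1505  0.014 ]
(237, 133) [ 0.5012 -0.1523  0.014 ]
(185, 190) [ 0.4372 -0.2116  0.014 ]
(241, 187) [ 0.501  -0.2121  0.014 ]
pos [ 0.5209 -0.2018  0.1666] yaw 1.51 shift(before turn) [-104.   -43.4   66.9] turn -0.061 t 6.65
```

```bash
python3 -m crank '[[[-26.2,-11.1,0,0,1],[-26.2,-11.1,0,0,1],[-26.2,-11.1,0,0,1],[-26.2,-11.1,0,0,1],[0,0,0,-0.055,1],[0,0,25,0,1],[0,0,25,0,1],[0,0,20,0,1],[0,0,10,0,1],[0,0,0,0,1]]]' 20
python3 -m crank '[[[0,0,0,0,1]]]' 20
python3 -c "
from h import *
go([.470,-.304,.026],1.571);print(ctrl.get_state()['joint_positions'])"
```

```text
time: 7.48
position: [0.4722, -0.2972, 0.0848]
tool_rot: [-2.215, -2.22, -0.0]
ft_force: [-1.0, -0.6, -1.0]
grip_width: 0.524
grip_force: 20.0
time: 7.57
position: [0.474, -0.2985, 0.0875]
tool_rot: [-2.218, -2.223, -0.001]
ft_force: [0.7, -0.8, -0.6]
grip_width: 0.522
grip_force: 20.0
pos [ 0.474  -0.2985  0.0875] yaw 1.573 shift(before turn) [-5.6 -4.  61.5] turn 0.002 t 7.5667
[ 1.1044208   0.31072932 -0.68037253  1.81543741  0.21762475  1.09195606
  0.34849897]
```

```bash
python3 -m crank '[[[-5.6,-4,0,0,1],[0,0,20,0,1],[0,0,20,0,1],[0,0,12,0,1],[0,0,5,0,1],[0,0,0,0,1],[0,0,0,0,1]]]' 20
python3 -c "
from h import *
go([.470,-.304,.026],1.571)
g=shot('wrist');print(ctrl.get_state()['grip_width'])"
```

```text
time: 8.15
position: [0.4702, -0.3053, 0.0314]
tool_rot: [2.219, 2.222, 0.0]
ft_force: [-0.2, -0.4, -0.8]
grip_width: 0.524
grip_force: 20.0
pos [ 0.4702 -0.3053  0.0314] yaw 1.572 shift(before turn) [ 1.3 -0.2  5.4] turn 0.001 t 8.15
0.5231374660745157
```

```bash
python3 -m crank '[[[1,0,3,0,1],[0,0,2.5,0,1],[0,0,0,0,1],[0,0,0,0,-1],[0,0,0,0,-1],[0,0,0,0,-1],[0,0,0,0,-1],[0,0,0,0,-1],[0,0,0,0,-1],[0,0,0,0,-1]]]' 20
python3 -m crank '[[[0,0,-20,0,-1],[0,0,-35,0,-1],[0,0,-35,0,-1],[0,0,-35,0,-1],[0,0,-35,0,-1],[0,0,0,0,-1]]]'
python3 -c "
from h import *
g=shot('wrist','pics/w3.png')
go([.6500,.0035,.19],1.517)"
```

```text
time: 9.03
position: [0.4696, -0.304, 0.0251]
tool_rot: [2.22, 2.222, -0.0]
ft_force: [0.7, 0.6, 1.1]
grip_width: 0.95
grip_force: 0.0
time: 9.53
position: [0.4735, -0.3057, 0.1927]
tool_rot: [2.211, 2.214, 0.002]
ft_force: [1.0, -0.2, 0.4]
grip_width: 1.003
grip_force: 0.0
pos [ 0.4721 -0.3052  0.1894] yaw 1.572 shift(before turn) [308.5 178.3  -1.2] turn 0.055 t 9.5833
```

View pics/w3.png

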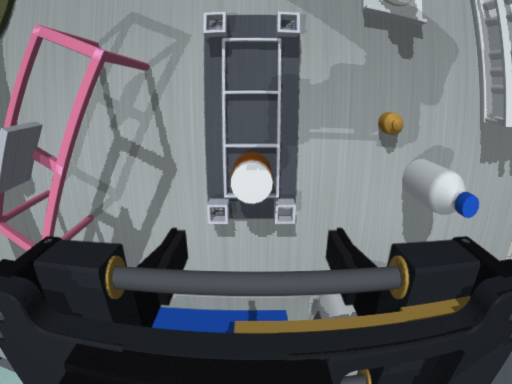

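The jar stands in the right pocket; all four sockets are visible at (215,23), (288,23), (218,212) and (285,212).

```bash
python3 -c "
from h import *
g=shot('wrist')
q=np.array([plane(g,*p,.029) for p in[(215,23),(288,23),(218,212),(285,212)]]);print(q.round(4),q.mean(0));print('jar',plane(g,252,182,.066))"
python3 -m crank '[[[15,8.5,0,0,-1],[32.6,18.9,0,0,-1],[32.6,18.9,0,0,-1],[32.6,18.9,0,0,-1],[32.6,18.9,0,0,-1],[32.6,18.9,0,0,-1],[32.6,18.9,0,0,-1],[32.6,18.9,0,0,-1],[32.6,18.9,0,0,-1],[32.6,18.9,0,0,-1]]]'
python3 -m crank '[[[0,0,0,0.055,-1],[0,0,0,0,-1],[0,0,0,0,-1]]]'
python3 -c "
from h import *
go([.6500,.0035,.032],1.517);print(ctrl.get_state()['joint_positions'])"
```

```text
[[ 0.4281 -0.1326  0.029 ]
 [ 0.5062 -0.1329  0.029 ]
 [ 0.4277 -0.347   0.029 ]
 [ 0.5061 -0.347   0.029 ]] [ 0.46701947 -0.23987385  0.029     ]
jar [ 0.46804103 -0.30050516  0.066     ]
time: 10.47
position: [0.6475, 0.006, 0.1827]
tool_rot: [-2.219, -2.221, 0.004]
ft_force: [0.8, 0.1, 0.5]
grip_width: 1.003
grip_force: 0.0
time: 10.72
position: [0.647, 0.0045, 0.183]
tool_rot: [-2.277, -2.162, 0.004]
ft_force: [-0.0, -0.7, 0.3]
grip_width: 1.0
grip_force: 0.0
pos [0.647  0.0045 0.183 ] yaw 1.519 shift(before turn) [ -0.7   3.6 151. ] turn 0.002 t 10.7167
[ 0.5562572   0.45111753 -0.80730235  1.48700174  0.32885394  1.34707779
 -0.3269789 ]
```

```bash
python3 -m crank '[[[-0.7,3.6,0,0,-1],[0,0,30,0,-1],[0,0,35,0,-1],[0,0,35,0,-1],[0,0,30,0,-1],[0,0,15,0,-1],[0,0,6,0,-1],[0,0,0,0,-1],[0,0,0,0,1],[0,0,0,0,1]]]' 20
python3 -m crank '[[[0,0,0,0,1],[0,0,0,0,1],[0,0,0,0,1],[0,0,0,0,1],[0,0,0,0,1],[0,0,0,0,1],[0,0,0,0,1],[0,0,0,0,1],[0,0,0,0,1],[0,0,0,0,1]]]' 20
python3 -c "
from h import *
go([.469,-.2425,.16],1.571);print(ctrl.get_state()['grip_width'],ctrl.get_state()['grip_force'])"
```

```text
time: 11.55
position: [0.6532, 0.0037, 0.0364]
tool_rot: [2.279, 2.158, 0.004]
ft_force: [0.0, -0.1, 0.4]
grip_width: 0.92
grip_force: 0.0
time: 12.38
position: [0.6514, 0.0037, 0.034]
tool_rot: [2.281, 2.161, -0.0]
ft_force: [0.4, 0.6, 0.6]
grip_width: 0.358
grip_force: 20.0
pos [0.6514 0.0037 0.034 ] yaw 1.517 shift(before turn) [-255.7 -168.9 -126. ] turn -0.054 t 12.3833
0.35812055182475544 20.00007524038665
```

```bash
python3 -m crank '[[[0,0,-15,0,1],[0,0,-35,0,1],[0,0,-35,0,1],[0,0,-35,0,1],[0,0,-10,0,1]]]' 20
python3 -m crank '[[[-15,-10,0,0,1],[-30,-19.8,0,0,1],[-30,-19.8,0,0,1],[-30,-19.8,0,0,1],[-30,-19.8,0,0,1],[-30,-19.8,0,0,1],[-30,-19.8,0,0,1],[-30,-19.8,0,0,1],[-20,-13.2,0,0,1],[-10.7,-6.9,0,-0.054,1]]]' 20
python3 -m crank '[[[0,0,0,0,1],[0,0,0,0,1]]]' 20
python3 -c "
from h import *
go([.469,-.2425,.0315],1.571);print(ctrl.get_state()['grip_width'],ctrl.get_state()['joint_positions'])"
```

```text
time: 12.8
position: [0.6544, 0.0048, 0.1715]
tool_rot: [2.276, 2.157, 0.011]
ft_force: [0.8, -0.0, -0.9]
grip_width: 0.359
grip_force: 20.0
time: 13.63
position: [0.4663, -0.2462, 0.1644]
tool_rot: [2.226, 2.216, -0.004]
ft_force: [0.7, -0.4, 0.1]
grip_width: 0.363
grip_force: 20.0
time: 13.8
position: [0.4691, -0.2425, 0.1645]
tool_rot: [2.224, 2.218, 0.0]
ft_force: [0.8, 0.4, -1.0]
grip_width: 0.359
grip_force: 20.0
pos [ 0.4691 -0.2425  0.1645] yaw 1.568 shift(before turn) [  0.   -0.2 133. ] turn -0.003 t 13.8
0.3592325334364244 [ 1.12031713  0.15931121 -0.7507542   1.80833662  0.1155428   1.2180174
  0.33319618]
```

```bash
python3 -m crank '[[[0,0,25,0,1],[0,0,35,0,1],[0,0,35,0,1],[0,0,20,0,1],[0,0,10,0,1],[0,0,3,0,1],[0,0,0,0,1],[0,0,0,0,1]]]' 20
python3 -c "
from h import *
go([.469,-.2425,.0315],1.571)"
```

```text
time: 14.47
position: [0.4708, -0.2423, 0.0375]
tool_rot: [2.219, 2.221, 0.001]
ft_force: [-0.4, -0.4, 0.3]
grip_width: 0.359
grip_force: 20.0
pos [ 0.4708 -0.2423  0.0375] yaw 1.572 shift(before turn) [-0.2 -1.8  6. ] turn 0.001 t 14.4667
```

```bash
python3 -m crank '[[[0,-1.5,3,0,1],[0,0,3,0,1],[0,0,0,0,1],[0,0,0,0,-1],[0,0,0,0,-1],[0,0,0,0,-1],[0,0,0,0,-1],[0,0,0,0,-1],[0,0,0,0,-1],[0,0,0,0,-1]]]' 20
python3 -m crank '[[[0,0,0,0,-1],[0,0,-15,0,-1],[0,0,-35,0,-1],[0,0,-35,0,-1],[0,0,-35,0,-1],[0,0,-30,0,-1],[0,0,0,0,-1],[0,0,0,0,-1]]]'
python3 -c "
from h import *
g=shot('wrist','pics/w4.png')
go([.6473,-.0565,.18],1.517)"
```

```text
time: 15.3
position: [0.4676, -0.2425, 0.03]
tool_rot: [-2.221, -2.221, 0.0]
ft_force: [0.8, -0.6, 0.6]
grip_width: 0.804
grip_force: 0.0
time: 15.97
position: [0.4688, -0.2431, 0.1819]
tool_rot: [2.219, 2.218, 0.0]
ft_force: [0.3, 0.5, -0.4]
grip_width: 0.998
grip_force: 0.0
pos [ 0.4676 -0.2427  0.1802] yaw 1.571 shift(before turn) [186.2 179.6   0. ] turn 0.054 t 16.0167
```

View pics/w4.png

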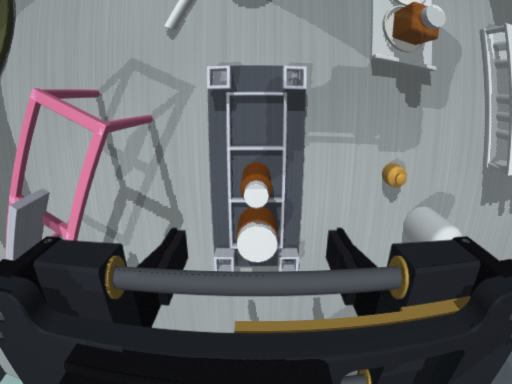

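Both bottles stand upright in their pockets. The square bottle is next.

```bash
python3 -m crank '[[[15,14.5,0,0,-1],[26,25,0,0,-1],[26,25,0,0,-1],[26,25,0,0,-1],[26,25,0,0,-1],[26,25,0,0,-1],[26,25,0,0,-1],[15.2,15.1,0,0.054,-1],[0,0,0,0,-1],[0,0,0,0,-1]]]'
python3 -c "
from h import *
go([.648,-.0565,.030],1.517);g=shot('wrist','pics/w5.png');print(ctrl.get_state()['joint_positions'])"
```

```text
time: 16.85
position: [0.6465, -0.0542, 0.1775]
tool_rot: [-2.273, -2.163, 0.003]
ft_force: [-0.0, -1.5, -0.6]
grip_width: 0.996
grip_force: 0.0
pos [ 0.6465 -0.0542  0.1775] yaw 1.521 shift(before turn) [ -2.5   2.2 147.5] turn 0.004 t 16.85
[ 0.64892002  0.45922507 -0.80786975  1.48864235  0.33484139  1.34059171
 -0.23712562]
```

View pics/w5.png

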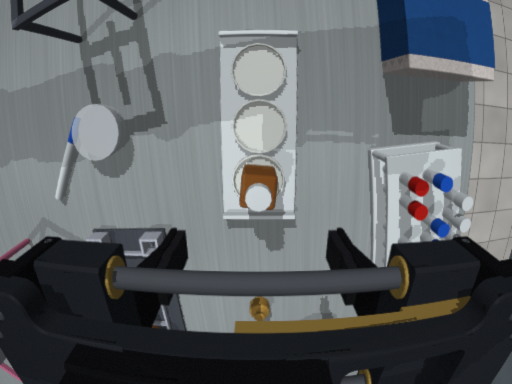

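```bash
python3 -m crank '[[[-2.5,1.5,0,0,-1],[0,0,30,0,-1],[0,0,35,0,-1],[0,0,35,0,-1],[0,0,30,0,-1],[0,0,12,0,-1],[0,0,5,0,-1],[0,0,0,0,-1],[0,0,0,0,1],[0,0,0,0,1]]]' 20
python3 -m crank '[[[0,0,0,0,1],[0,0,0,0,1],[0,0,0,0,1],[0,0,0,0,1],[0,0,0,0,1],[0,0,0,0,1],[0,0,0,0,1],[0,0,0,0,1],[0,0,0,0,1],[0,0,0,0,1]]]' 20
python3 -c "
from h import *
go([.469,-.1805,.17],1.571);print(ctrl.get_state()['grip_width'],ctrl.get_state()['grip_force'])"
```

```text
time: 17.73
position: [0.6503, -0.0591, 0.0354]
tool_rot: [2.279, 2.158, 0.004]
ft_force: [-0.6, 0.7, -0.2]
grip_width: 0.921
grip_force: 0.0
time: 18.57
position: [0.6484, -0.059, 0.033]
tool_rot: [-2.28, -2.16, 0.001]
ft_force: [-1.7, 0.0, 2.0]
grip_width: 0.42
grip_force: 19.5
pos [ 0.6484 -0.059   0.033 ] yaw 1.517 shift(before turn) [-131.1 -172.6 -136.8] turn -0.054 t 18.5667
0.41990373858582597 19.479421512623958
```

```bash
python3 -m crank '[[[0,0,-15,0,1],[0,0,-35,0,1],[0,0,-35,0,1],[0,0,-35,0,1],[0,0,-10,0,1],[0,0,0,0,1]]]' 20
python3 -m crank '[[[-10,-13,0,0,1],[-18.5,-24.2,0,0,1],[-18.5,-24.2,0,0,1],[-18.5,-24.2,0,0,1],[-18.5,-24.2,0,0,1],[-18.5,-24.2,0,0,1],[-18.5,-24.2,0,0,1],[-12.5,-14.4,0,-0.054,1],[0,0,0,0,1],[0,0,0,0,1]]]' 20
python3 -c "
from h import *
go([.469,-.182,.031],1.571);print(ctrl.get_state()['grip_width'],ctrl.get_state()['joint_positions'])"
```

```text
time: 19.07
position: [0.6513, -0.0583, 0.168]
tool_rot: [2.276, 2.157, 0.008]
ft_force: [0.7, -0.9, -1.5]
grip_width: 0.419
grip_force: 19.5
time: 19.9
position: [0.4675, -0.1838, 0.1619]
tool_rot: [-2.225, -2.217, 0.002]
ft_force: [0.5, 1.5, -0.5]
grip_width: 0.423
grip_force: 19.5
pos [ 0.4675 -0.1838  0.1619] yaw 1.567 shift(before turn) [  1.8   1.7 130.9] turn -0.004 t 19.9
0.42300047003879143 [ 1.09940959  0.10382181 -0.81348967  1.86587602  0.08112523  1.20700591
  0.25599288]
```

```bash
python3 -m crank '[[[1,0,25,0,1],[0,0,35,0,1],[0,0,35,0,1],[0,0,18,0,1],[0,0,10,0,1],[0,0,2,0,1],[0,0,0,0,1],[0,0,0,0,1]]]' 20
python3 -c "
from h import *
go([.469,-.182,.031],1.571)"
```

```text
time: 20.57
position: [0.4706, -0.1817, 0.0392]
tool_rot: [2.219, 2.221, 0.002]
ft_force: [0.1, 0.3, -0.2]
grip_width: 0.419
grip_force: 19.5
pos [ 0.4706 -0.1817  0.0392] yaw 1.571 shift(before turn) [-0.3 -1.6  8.2] turn 0.0 t 20.5667
```

```bash
python3 -m crank '[[[0,-1.5,5,0,1],[0,0,3,0,1],[0,0,0,0,1],[0,0,0,0,-1],[0,0,0,0,-1],[0,0,0,0,-1],[0,0,0,0,-1],[0,0,0,0,-1],[0,0,0,0,-1],[0,0,0,0,-1]]]' 20
python3 -m crank '[[[0,0,0,0,-1],[0,0,-15,0,-1],[0,0,-35,0,-1],[0,0,-35,0,-1],[0,0,-35,0,-1],[0,0,-35,0,-1],[0,0,-35,0,-1],[0,0,-35,0,-1],[0,0,-25,0,-1],[0,0,0,0,-1]]]'
python3 -c "
from h import *
g=shot('wrist','pics/w6.png')
go([.459,.18,.28],1.571);print(ctrl.get_state()['joint_positions'])"
```

```text
time: 21.4
position: [0.4676, -0.1819, 0.0301]
tool_rot: [2.221, 2.221, -0.0]
ft_force: [-0.6, 0.1, -0.3]
grip_width: 0.863
grip_force: 0.0
time: 22.23
position: [0.4704, -0.1825, 0.2858]
tool_rot: [2.215, 2.215, 0.003]
ft_force: [0.4, 0.2, -0.4]
grip_width: 1.001
grip_force: 0.0
pos [ 0.4692 -0.1822  0.2829] yaw 1.571 shift(before turn) [362.2 -10.2   1.6] turn -0.0 t 22.2833
[ 1.13797332  0.00992419 -0.81751242  1.69232808  0.0089624   1.43702765
  0.31937405]
```

View pics/w6.png

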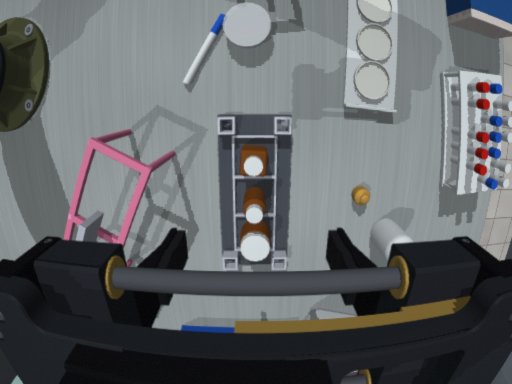

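All three bottles are upright in the correct pockets; sockets at (226,125) and (282,125). Next is the upper frame.

```bash
python3 -m crank '[[[20,-1,0,0,-1],[36,-1,0,0,-1],[36,-1,0,0,-1],[36,-1,0,0,-1],[36,-1,0,0,-1],[36,-1,0,0,-1],[36,-1,0,0,-1],[36,-1,0,0,-1],[36,-1,0,0,-1],[36,-1,0,0,-1]]]'
python3 -m crank '[[[18,0,0,0,-1],[0,0,0,0,-1],[0,0,0,0,-1]]]'
python3 -c "
from h import *
g=shot('wrist','pics/w7.png')
go([.4565,.2535,.2],1.571);print(ctrl.get_state()['joint_positions'])"
```

```text
time: 23.12
position: [0.4558, 0.1642, 0.2785]
tool_rot: [2.221, 2.221, -0.004]
ft_force: [1.1, 0.2, -0.1]
grip_width: 0.993
grip_force: 0.0
time: 23.37
position: [0.4561, 0.1813, 0.2787]
tool_rot: [-2.216, -2.224, 0.003]
ft_force: [1.0, -1.0, -0.8]
grip_width: 0.995
grip_force: 0.0
pos [0.4567 0.1796 0.2787] yaw 1.571 shift(before turn) [73.9  0.1 78.7] turn 0.0 t 23.4167
[ 0.88658411 -0.01336975 -1.28204292  1.71141533 -0.01332246  1.43649625
 -0.39294947]
```

View pics/w7.png

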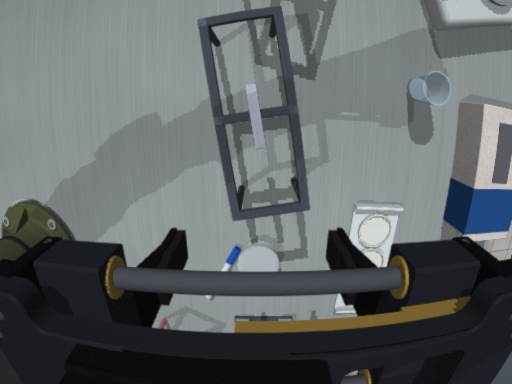

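The frame's deck corners are at (202,22), (280,9), (309,208) and (234,219); the tab runs from (251,86) to (260,148).

```bash
python3 -c "
from h import *
g=shot('wrist');t=shot('top')
q=[plane(g,*p,.125) for p in[(202,22),(280,9),(309,208),(234,219)]];c=np.mean(q,0);print(np.round(q,4),c)
e=[plane(g,*p,.17) for p in[(250,87),(260,148)]];print('tab',np.round(e,4),np.mean(e,0))
d=(q[0]+q[1]-q[2]-q[3]);print('yaw deck',np.arctan2(d[1],d[0]));d=e[0]-e[1];print('tab',np.arctan2(d[1],d[0]))
x=tri([ray(g,255,117.5),ray(t,180+170.5/4-.5,165+98.5/4-.5)]);print(x)
go([*c[:2],.2],1.74)"
```

```text
[[0.3982 0.3535 0.125 ]
 [0.4805 0.367  0.125 ]
 [0.5162 0.1461 0.125 ]
 [0.4301 0.1326 0.125 ]] [0.45625409 0.24981066 0.125     ]
tab [[0.4502 0.2775 0.17  ]
 [0.4593 0.2214 0.17  ]] [0.4547848  0.24940797 0.17      ]
yaw deck 1.7226007317763363
tab 1.731639043704157
(array([0.45380927, 0.2514512 , 0.18135245]), np.float64(0.002422923772804864))
pos [0.4574 0.1784 0.2792] yaw 1.568 shift(before turn) [71.5 -1.2 79.1] turn -0.172 t 23.5167
```

```bash
python3 -m crank '[[[24,-0.4,0,0,-1],[24,-0.4,0,0,-1],[23.5,-0.4,0,0,-1],[0,0,0,-0.08,-1],[0,0,0,-0.077,-1],[0,0,20,0,-1],[0,0,20,0,-1],[0,0,0,0,-1],[0,0,0,0,-1]]]'
python3 -c "
from h import *
go([.4557,.2495,.134],1.725);print(ctrl.get_state()['joint_positions'])
g=shot('wrist','pics/w8.png')"
```

```text
time: 24.27
position: [0.4563, 0.25, 0.2392]
tool_rot: [-2.042, -2.386, 0.004]
ft_force: [1.2, -0.2, 0.9]
grip_width: 0.996
grip_force: 0.0
pos [0.4563 0.25   0.2392] yaw 1.726 shift(before turn) [ -0.3  -0.4 105.2] turn 0.001 t 24.2667
[ 0.63308565  0.2069156  -1.30926944  1.71128089  0.20325433  1.38254394
 -0.55491555]
```

View pics/w8.png

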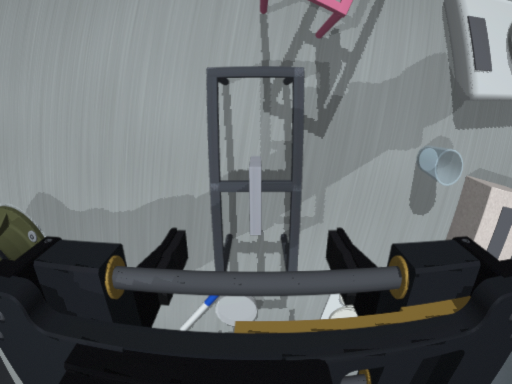

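Aligned: the tab is centred at column 255, and its direction is parallel to the tool's x. Descending to grip.

```bash
python3 -m crank '[[[0,0,25,0,-1],[0,0,25,0,-1],[0,0,25,0,-1],[0,0,20,0,-1],[0,0,6,0,-1],[0,0,0,0,-1],[0,0,0,0,1],[0,0,0,0,1],[0,0,0,0,1],[0,0,0,0,1]]]' 50
python3 -m crank '[[[0,0,0,0,1],[0,0,0,0,1],[0,0,0,0,1],[0,0,0,0,1],[0,0,0,0,1],[0,0,0,0,1],[0,0,0,0,1],[0,0,0,0,1],[0,0,0,0,1],[0,0,0,0,1]]]' 50
python3 -m crank '[[[0,0,0,0,1],[0,0,0,0,1],[0,0,0,0,1]]]' 50
python3 -c "
from h import *
go([.469,-.2425,.3],1.571);print(ctrl.get_state()['joint_positions'])"
```

```text
time: 25.15
position: [0.4571, 0.252, 0.1402]
tool_rot: [2.04, 2.388, 0.002]
ft_force: [-0.9, -0.6, 0.5]
grip_width: 0.781
grip_force: 0.0
time: 25.98
position: [0.4559, 0.2515, 0.1387]
tool_rot: [-2.04, -2.389, 0.001]
ft_force: [-0.9, -0.5, -0.9]
grip_width: 0.112
grip_force: 50.0
time: 26.23
position: [0.456, 0.2516, 0.1388]
tool_rot: [-2.04, -2.389, 0.001]
ft_force: [0.3, -0.3, -0.8]
grip_width: 0.111
grip_force: 50.0
pos [0.456  0.2516 0.1388] yaw 1.728 shift(before turn) [-490.   -64.6 -161.1] turn 0.157 t 26.2333
[ 0.52624115  0.31815406 -1.23303001  1.84509128  0.32115995  1.20635276
 -0.65156016]
```

```bash
python3 -m crank '[[[0,0,-10,0,1],[0,0,-25,0,1],[0,0,-30,0,1],[0,0,-30,0,1],[0,0,-20,0,1],[0,0,-10,0,1],[0,0,0,0,1],[0,0,0,0,1]]]' 50
python3 -m crank '[[[-15,-2,0,0,1],[-30,-4,0,0,1],[-30,-4,0,0,1],[-30,-4,0,0,1],[-30,-4,0,0,1],[-30,-4,0,0,1],[-30,-4,0,0,1],[-30,-4,0,0,1],[-30,-4,0,0,1],[-30,-4,0,0,1]]]' 50
python3 -c "
from h import *
go([.469,-.2425,.26],1.571);print(ctrl.get_state()['joint_positions'],ctrl.get_state()['grip_width'])"
```

```text
time: 26.9
position: [0.4563, 0.2512, 0.2635]
tool_rot: [2.04, 2.388, -0.001]
ft_force: [-0.5, -1.2, -4.1]
grip_width: 0.109
grip_force: 50.0
time: 27.73
position: [0.4619, -0.0373, 0.262]
tool_rot: [-2.039, -2.387, 0.003]
ft_force: [1.0, 0.2, -5.0]
grip_width: 0.112
grip_force: 50.0
pos [ 0.4619 -0.0373  0.262 ] yaw 1.728 shift(before turn) [-203.8  -25.     1.9] turn 0.157 t 27.7333
[ 1.07393632 -0.10794167 -0.96589429  1.79910294 -0.08984416  1.40795337
  0.28250853] 0.11239372371317158
```

```bash
python3 -m crank '[[[-30,-3.7,0,0,1],[-30,-3.7,0,0,1],[-30,-3.7,0,0,1],[-30,-3.7,0,0,1],[-30,-3.7,0,0,1],[-30,-3.7,0,0,1],[-15,-1.8,0,0,1],[-7,-1,0,0.08,1],[0,0,0,0.077,1],[0,0,0,0,1]]]' 50
python3 -m crank '[[[0,0,0,0,1],[0,0,0,0,1]]]' 50
python3 -c "
from h import *
go([.469,-.2425,.26],1.571);print(ctrl.get_state()['joint_positions'],ctrl.get_state()['grip_width'])
g=shot('wrist','pics/w9.png');g=shot('scene');cv2.imwrite('pics/s9.png',cv2.resize(g['pixels'][225:384,80:280],None,fx=3.7,fy=3.7,interpolation=2)[...,::-1])"
```

```text
time: 28.57
position: [0.4693, -0.2391, 0.2618]
tool_rot: [-2.221, -2.215, -0.0]
ft_force: [0.2, 1.0, -4.2]
grip_width: 0.112
grip_force: 50.0
time: 28.73
position: [0.4701, -0.2382, 0.2632]
tool_rot: [-2.217, -2.224, 0.0]
ft_force: [-0.0, -0.0, -4.0]
grip_width: 0.108
grip_force: 50.0
pos [ 0.4701 -0.2382  0.2632] yaw 1.574 shift(before turn) [-4.3 -1.1  3.2] turn 0.003 t 28.7333
[ 1.18716728  0.09405935 -0.81100227  1.66809114  0.0686755   1.41056464
  0.37053869] 0.10846061292516682
```

View pics/w9.png

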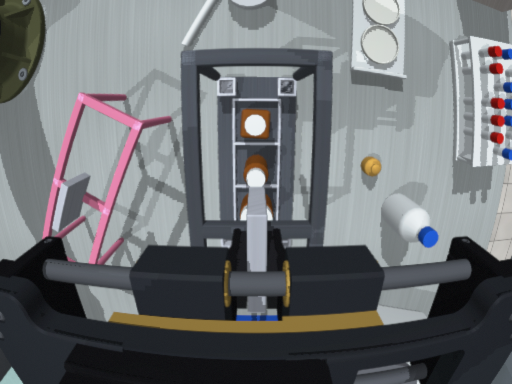

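View pics/s9.png

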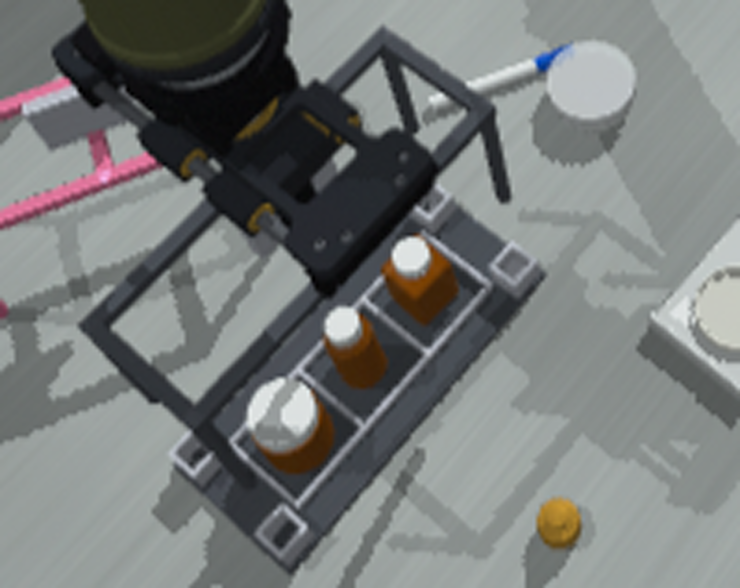

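The wrist view shows the frame square above the base, with sockets near (228,87) and (287,87). The scene view shows the posts above their sockets and all bottles upright. I've used all my picture views, so I'll measure numerically from here.

```bash
python3 - <<'E'
from h import *
g=shot("wrist");s=ctrl.get_state();P=s["position"];G=g["pixels"].astype(float).mean(2)
zd=P[2]-.1388+.125
def edge(a):  # subpixel strongest step
    d=np.abs(np.gradient(cv2.GaussianBlur(a.reshape(1,-1),(5,1),0).ravel()));return d
top=[];
for u in(215,235,275,295):
    a=G[30:66,u-3:u+4].mean(1);d=edge(a);k=d[:30].argmax();top.append(plane(g,u,30+k,zd)[1]-P[1])
print("deck far edge - tcp y (expect .115):",np.round(top,4))
for v in(110,150,190):
    a=G[v-3:v+4,170:200].mean(0);l=170+edge(a)[:22].argmax();b=G[v-3:v+4,315:345].mean(0);r=315+8+edge(b)[8:].argmax()
    print(v,l,r,plane(g,l,v,zd)[0]-P[0],plane(g,r,v,zd)[0]-P[0])
for u0,u1 in((215,242),(275,302)):
    R0=G[74:102,u0:u1];m=R0>(R0.max()*.72);y,x=np.nonzero(m);u=(x.min()+x.max())/2+u0;v=(y.min()+y.max())/2+74
    print("socket",u,v,x.min()+u0,x.max()+u0,y.min()+74,y.max()+74,m.sum(),plane(g,u,v,.029).round(4))
E
```

```text
deck far edge - tcp y (expect .115): [0.1161 0.1164 0.1164 0.1168]
110 181 331 -0.045688874264596224 0.04409882685193511
150 183 330 -0.045358065896624944 0.044517702853621555
190 185 327 -0.04557258613254073 0.04420698037322712
socket 228.0 87.5 215 241 74 101 205 [ 0.4319 -0.1338  0.029 ]
socket 285.5 87.0 275 296 74 100 169 [ 0.5075 -0.133   0.029 ]
```

```bash
python3 -m crank '[[[-3.8,-0.5,0,0,1],[0,0,20,0,1],[0,0,25,0,1],[0,0,20,0,1],[0,0,12,0,1],[0,0,5,0,1],[0,0,0,0,1],[0,0,0,0,1]]]' 50
python3 - <<'E'
from h import *
go([.4695,-.242,.172],1.571)
g=shot("wrist");P=ctrl.get_state()["position"];G=g["pixels"].astype(float).mean(2)
# expected pixel of socket rims and feet: bright pixels near the sockets
c=g["T"]
def proj(p):
    q=np.linalg.inv(c)@np.r_[p,1];q=q[:3];r=np.hypot(q[0],q[1]);th=np.arctan2(r,q[2]);return q[0]/r*th*g["fx"]+g["cx"],q[1]/r*th*g["fy"]+g["cy"]
for dx in(-.04,.04):
    u,v=proj([.4695+dx,-.132,.029]);f=proj([P[0]+dx,P[1]+.111,P[2]-.1388]);print("socket px",np.round((u,v),1),"foot px",np.round(f,1))
    U,V=int(u),int(v);print(G[V-16:V+17:2,U-18:U+19:2].astype(int))
E
```

```text
time: 29.55
position: [0.4704, -0.2433, 0.1829]
tool_rot: [2.22, 2.221, 0.0]
ft_force: [-0.8, 0.5, -4.3]
grip_width: 0.11
grip_force: 50.0
pos [ 0.4704 -0.2433  0.1829] yaw 1.571 shift(before turn) [ 1.3 -0.9 10.9] turn -0.0 t 29.55
socket px [217.7  77.4] foot px [216.9  76.5]
[[ 89  89  90  89  88  89  89  88  88  88  88  88  87  87  87  87  87  87
   87]
 [ 88  88  88  87  87  85  83  82  80  78  78  77  74  73  72  71  71  68
   67]
 [ 55  53  52  51  49  48  47  46  48  51  52  57  59  61  60  46  44  45
   44]
 [ 38  39  40  40  40  40  47 148 200 201 198 208 204 199 194  99  79  78
   79]
 [ 37  39  37  38  37  39  40  60 135 138 127 120 113 137 206 105  77  80
   81]
 [ 39  40  39  38  38  39  39  40  43  69  79  80 101 153 204 104  70  81
   80]
 [ 63  67  42  39  39  39  39  39  38  39  54  94 141 159 207 108  69  80
   81]
 [ 89 178 137  71  42  39  39  39  38  39  43 120 152 167 208 107  63  80
   82]
 [ 90 183 185 192 174  54  40  40  39  39  56 129 176 187 225 110  60  79
   81]
 [ 86 183 185 195 229 113  71  51  40  41 104 160 174 189 230 110  60  79
   81]
 [102 182 1
[... 1280 characters left out ...]
  57  58  43  43  41  42  49  83 143 152 168
  170]
 [ 84  83  94 193 224  74  54  56  55  46  42  42  63 170 223 158 155 167
  170]
 [ 84  83  92 168 189  67  54  55  55  54  52  61 109 210 226 157 154 155
  169]
 [ 84  83  91 165 189  67  55  56  55  55  53  60 103 206 226 157 155 157
  169]
 [ 83  83  91 162 194 123 110 108 109 116 112 115 135 208 221 166 163 176
  164]
 [ 83  82  92 162 196 198 197 199 205 222 223 225 223 228 214 167 168 166
  156]
 [ 84  83  83  84  80  85  88  92  96 102 105 109 114 115 120 155 155 154
  144]
 [ 97  95  91  66  58  56  55  56  55  54  54  54  55  55  89 155 155 155
  147]
 [197 195 195 139 128  65  55  56  55  55  54  53  55  56  89 155 156 154
  148]]
```

The feet line up with the socket openings to within about 1 mm (sockets at 217,77 and 294,77; feet at 216,77 and 297,77). Inserting now.

```bash
python3 -m crank '[[[0.5,-0.5,6,0,1],[0,0,6,0,1],[0,0,5,0,1],[0,0,5,0,1],[0,0,4,0,1],[0,0,0,0,1]]]' 50
python3 -c "
from h import *
go([.4697,-.2425,.1448],1.571)"
```

```text
time: 30.1
position: [0.4686, -0.2422, 0.1549]
tool_rot: [-2.22, -2.22, 0.001]
ft_force: [0.5, 0.4, -4.8]
grip_width: 0.111
grip_force: 50.0
pos [ 0.4686 -0.2422  0.1549] yaw 1.571 shift(before turn) [-0.3  1.1 10.1] turn -0.0 t 30.1
```

Feet are at about 16 mm, below the rim, with no contact force. Continuing down.

```bash
python3 -m crank '[[[0,0.5,3,0,1],[0,0,3,0,1],[0,0,2,0,1],[0,0,1,0,1],[0,0,0,0,1],[0,0,0,0,1]]]' 50
python3 -m crank '[[[0,0,1,0,1],[0,0,1,0,1],[0,0,0,0,1]]]' 50
python3 -c "
from h import *
go([.4697,-.2425,.1448],1.571)"
```

```text
time: 30.6
position: [0.4698, -0.2425, 0.1471]
tool_rot: [2.221, 2.221, -0.0]
ft_force: [0.4, 0.2, -4.4]
grip_width: 0.11
grip_force: 50.0
time: 30.85
position: [0.4697, -0.2425, 0.1449]
tool_rot: [-2.221, -2.221, 0.0]
ft_force: [-0.2, 0.8, -4.5]
grip_width: 0.112
grip_force: 50.0
pos [ 0.4697 -0.2425  0.1449] yaw 1.571 shift(before turn) [0.  0.  0.1] turn -0.0 t 30.85
```

```bash
python3 -m crank '[[[0,0,0.7,0,1],[0,0,0,0,1],[0,0,0.7,0,1],[0,0,0,0,1]]]' 50
python3 -m crank '[[[0,0,0.7,0,1],[0,0,0,0,1],[0,0,0,0,1]]]' 50
```

```text
time: 31.18
position: [0.47, -0.2426, 0.1447]
tool_rot: [2.221, 2.221, -0.001]
ft_force: [-4.3, 1.2, 4.4]
grip_width: 0.112
grip_force: 50.0
time: 31.43
position: [0.4701, -0.2426, 0.1446]
tool_rot: [2.221, 2.221, -0.001]
ft_force: [-4.4, 2.2, 8.1]
grip_width: 0.11
grip_force: 50.0
```

Contact at TCP z ≈ 0.145, which is the seated height. I'll release and rise.

```bash
python3 -m crank '[[[0,0,-1,0,1],[0,0,0,0,-1],[0,0,0,0,-1],[0,0,0,0,-1],[0,0,0,0,-1],[0,0,0,0,-1],[0,0,0,0,-1],[0,0,0,0,-1],[0,0,0,0,-1],[0,0,0,0,-1]]]'
python3 -m crank '[[[0,0,0,0,-1],[0,0,0,0,-1],[0,0,-10,0,-1],[0,0,-25,0,-1],[0,0,-35,0,-1],[0,0,-35,0,-1],[0,0,-35,0,-1],[0,0,0,0,-1],[0,0,0,0,-1]]]'
python3 - <<'E'
from h import *
g=shot("wrist");P=ctrl.get_state()["position"];G=g["pixels"].astype(float).mean(2);c=g["T"];print(P)
def proj(p):
    q=np.linalg.inv(c)@np.r_[p,1];q=q[:3];r=np.hypot(q[0],q[1]);th=np.arctan2(r,q[2]);return q[0]/r*th*g["fx"]+g["cx"],q[1]/r*th*g["fy"]+g["cy"]
for n,p in {"far":[.4697,-.2415+.115,.131],"L":[.4697-.045,-.19,.131],"R":[.4697+.045,-.19,.131],"near":[.4697,-.2415-.115,.131]}.items():
    u,v=proj(p);U,V=int(round(u)),int(round(v));print(n,(round(u,1),round(v,1)),G[V-8:V+9,U+10].astype(int) if n in("far","near") else G[V,U-8:U+9].astype(int))
H=cv2.cvtColor(g["pixels"],cv2.COLOR_RGB2HSV);m=cv2.inRange(H,(5,150,50),(20,255,255));n,_,st,ce=cv2.connectedComponentsWithStats(m)
print([(ce[i].round().tolist(),int(st[i,4])) for i in range(1,n) if st[i,4]>25])
for k,y,z in(("sq",-.1805,.078),("slim",-.2425,.088),("jar",-.304,.066)):print(k,np.round(proj([.4695,y,z])))
# deck height by two views: the top camera's tab
s=shot("scene");t=shot("top")
for w in(s,t):
    q=np.linalg.inv(w["T"])@np.r_[.4697,-.2425,.176,1];print(w["n"],w["fx"]*q[0]/q[2]+w["cx"],w["fy"]*q[1]/q[2]+w["cy"])
E
```

```text
time: 32.27
position: [0.4698, -0.2425, 0.1439]
tool_rot: [2.221, 2.221, -0.0]
ft_force: [-0.7, -0.2, 0.9]
grip_width: 0.705
grip_force: 0.0
time: 33.02
position: [0.4712, -0.2429, 0.2869]
tool_rot: [2.218, 2.218, 0.001]
ft_force: [-0.1, 0.7, -0.2]
grip_width: 1.003
grip_force: 0.0
[ 0.47010714 -0.24257418  0.28489542]
far (np.float64(254.8), np.float64(71.8)) [140 139 141 140 140 141 149 145 101  82  81  82  81  80  79  76  64]
L (np.float64(213.0), np.float64(131.3)) [168 170 171 169 165 164 165 144  92  83  82  81  81  82  83  81  69]
R (np.float64(296.7), np.float64(131.3)) [ 72  71  69  70  71  70  74  95 133 141 142 142 145 146 145 145 145]
near (np.float64(255.0), np.float64(267.2)) [ 62  67  75  78  81  79  77  84 116 157 162 159 124  70  66  72  77]
[([253.0, 117.0], 321), ([245.0, 159.0], 59), ([263.0, 160.0], 58), ([364.0, 159.0], 216), ([265.0, 192.0], 70), ([245.0, 191.0], 58)]
sq [255. 119.]
slim [255. 170.]
jar [255. 210.]
scene 164.74682741839172 297.7521257346074
top 378.4373753247858 183.30077399148033
```

The deck edges all fall on the pixels predicted for the seated height (71.8, 213, 296.7 and 267.2). The frame is therefore level and home, and the gripper is open and 100 mm clear.

```bash
python3 -c "
from bench import job
print(job.close_job())"
```

```text
the job is handed in; nothing more can be done
None
```

The job is handed in at about 33 s: the three bottles stand in the lower frame in reverse order, and the upper frame is seated over them with the gripper open and clear; the seating was confirmed by contact height and measured deck edges, not by a final picture, and the judge's verdict was not returned.

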